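Centre the webcam on the counting scale and log it

TASK

The little webcam stands off-centre on the pan of the stockroom scale: nudge it gently with light fingertip taps at its foot, without tipping, pinching or lifting it, until the whole foot stands inside the blue ring in the middle of the pan. Then take the fingers off it and press the green button on the scale all the way down to log the weight, leaving the webcam inside the ring and the other things on the table alone.

Things in the scene. Friction and masses are not known exactly. Their poses are not given: they have to be found in the camera images.
- webcam: Loose wobbly webcam, 60 to 130 g, 60 mm tall: black round foot 36 mm across, 8 mm thick; neck 12 mm thick; white ball 31 mm across with black lens. Origin: centre of the foot's underside, z up, x where the lens looks (nothing juts past the foot). Slides when slowly pushed at the foot, tips when pushed at the ball or struck. Starts 24 to 34 mm off the pan's centre, any direction.
- pan_mid (a point): Centre of the top face of the scale's fixed round flat aluminium pan, 112 mm across, 10 mm thick, top 68 mm above the table, no rim. A flat blue ring is printed round it, inner diameter 52 mm, outer 60 mm: the foot is wholly inside when within 8 mm of the centre. Yaw means nothing.
- scale: Fixed grey counting scale, 210 x 180 mm, its flat housing top 40 mm above the table. Origin on the table right under the pan's centre; the housing reaches from 135 mm behind to 75 mm beyond that along its x and 90 mm to either side along y. The green button and a flat display lie on the housing towards its -x side (the robot's side).
- log (a joint): Travel of the green push button on the scale, in m: 0 up, 0.006 fully down. Sprung, 4 N to press fully; logged at 0.0045.
- log_top (a point): Centre of the top of the green button, 26 mm across, in a black housing on the scale's top; it is pressed straight down. It lies 103 mm to the scale's -x and 45 mm to its -y from the pan's centre, its top 62 mm above the table, a little lower than the pan's.
- carton: Bystander: yellow carton, 60 x 85 x 55 mm (x, y, z), loose, beside the scale. Origin under its centre.
- tape: Bystander: empty cardboard core, a ring 90 mm across and 48 mm high, loose, beside the scale. Origin under its centre.
- screwdriver: Bystander: screwdriver, 160 mm long, lying on the table beyond the scale. Origin under its middle, x along it.
Mind the look-alikes: they are no part of the job. Of the things like the webcam, leave any that is yellow; of the rest the larger one is meant.

How it is judged:
By the outcome, as a careful person would: the job done as asked, in the order asked, and still so for the second after the job is handed in, with the robot touching nothing.
It also fails if it takes over 40 s, if anything falls off the work surface, if the arm or the gripper's body presses on something with over 40 N, if the wrist force passes 120 N, or if a joint passes its speed limit or range.

ROBOT

A 6-joint arm with a two-finger parallel gripper is mounted at the origin on the work surface. World frame = base frame: x ahead of the robot, y to its left, z up, the work surface at z = 0. Lengths are in m, angles in degrees, forces in N, time in s.
With the tool pointing down it reaches from about 0.425 to 0.95 m from the base axis. Payload 14.7 kg.
Tool frame: the origin (TCP) lies at the very end of the fingers, on their centre line; the grasp point (between the pads) lies 19 mm behind it; z points along the fingers, y is the line along which they close (so a half turn about z gives the same grasp; the last joint's range is limited). The gripper opens to 85 mm and grips with 20 to 120 N. Pads are 22 mm wide; open, the fingers measure 114 mm over their backs; the gripper's body (76 mm by 85 mm) begins 54 mm behind the grasp point. The pads swing forward as they close: fully open they stand 13 mm farther back than shut.
Start: joints at [70.439, 27.513, 91.461, -0, 61.026, -2.67], TCP at [0.189, 0.622, 0.231] pointing down, gripper open.
Joint ranges: [-157.49, 157.49], [-46.99, 117.5], [13.45, 153.17], [-89.5, 269.5], [5.16, 153.95], [-167.48, 167.48]. Speed limits (degrees/s): [108.29, 108.29, 136.94, 172.46, 172.46, 172.46].

INTERFACE

Orientations are given as [roll, pitch, yaw] about the fixed x, y, z axes, in that order (R = Rz(yaw) Ry(pitch) Rx(roll)).
In Python, from station import sensors, optics, env gives the robot as it stands.
- The arm moves only by the tool arm_command, never from a script. Its argument "motion" is a list of rows, each an object with "jaw": the opening in per cent of the stroke, from 0 (shut) to 100 (fully open); "travel": the shift along the world's x, y, z in mm, a list of three; "roll": the turn about the world's z in rad. A call has 1 to 12 rows; each row shifts and turns the commanded pose from where the row before left it; what a row does not reach is not made up. A row lasts 1/10 s, in which the tool goes at most 50 mm and 8.59 degrees, less where a joint would pass 70% of its speed; a pose out of reach is approached as far as the arm can. A call is refused whole if a number of a shift passes 50 or a number of a turn 0.15, either way. A call with a gripper value outside its range is refused whole. The fingers move at their own pace and stop on an object; "force" is the grip in N (left out, the last holds). Time passes only in rows, so rows that do not move let the fingers close. It gives the time, the measured TCP pose, the force, the opening and the grip force at its end, in the units of the state.
- sensors.read_state(): the state, without advancing time (a new reading comes with each control period).
- optics.camera(name): name is "side" or "top"; returns (picture, depth): 384x512x3 uint8, red, green, blue; 384x512 float32, m along the optical axis (not along the pixel's ray), 0 where there is no reading.
- optics.get_calibration(name): a dict with "fx", "fy", "cx", "cy" (pixels), "k1" (the pictures are not rectified: a ray, as slopes to the right and down, at radius r is drawn at 1 + k1 r^2 times it, then the intrinsics apply), "extrinsics" (4x4, takes a point from world to camera coordinates). Camera axes: x right, y up, looking along -z (the intrinsics and any distortion apply to the point x, -y, -z); pixel columns grow to the right and rows downward; lengths in m; the calibration is good to about 2 mm. A picture is of the moment at which its call begins. get_calibration takes no time and is no camera call.
- env.hand_in(): hands the job in; it is judged then, once.
The state is a dict: "time_s": time; "joints": joint angles; "qvel": joint speeds; "joint_torque": joint torques, N m; "tool_pos": TCP position; "orientation": TCP orientation; "wrist_force": force on the tool from outside, world axes, zero at the start; "ft_torque": the same for the moment, N m; "opening": opening from 0.0 (shut) to 1.0 (fully open); "gripper_force": force on a finger pad.
Only numpy, scipy, OpenCV 4.12 (cv2) and the standard library are available. Lean on these libraries where they do the work, as an engineer would, in place of code of your own. Each camera call takes 0.05 s, during which the arm holds its last target. There are 200 camera calls.

## Working session

There is one attempt and no reset: what is moved stays moved. The work goes in short steps, Python scripts to look and compute and a tool call to move; the robot and the scene stay as the last step left them, time stands still between calls to the robot, and variables do not carry over. Pictures are saved under pics/ and viewed, at most 10 in all, crops included, and the job is handed in when it is done.

Besides the shell and the picture viewer there is one more tool, called by a JSON object that holds its "api" and its "payload", one argument or row to a line. arm_command: Moves the arm, as the interface text tells. Its arguments: {"type":"object","properties":{"motion":{"type":"array","items":{"type":"object","properties":{"jaw":{"type":"number"},"travel":{"type":"array","items":{"type":"number"}},"roll":{"type":"number"}}}},"force":{"type":"number"}},"required":["motion"]}

```bash
mkdir -p pics; cat > h.py <<'E'
import numpy as np, cv2
from station import sensors, optics, env
def cloud(name):
    im,d=optics.camera(name); c=optics.get_calibration(name)
    v,u=np.mgrid[0:384,0:512].astype(float)
    K=np.array([[c['fx'],0,c['cx']],[0,c['fy'],c['cy']],[0,0,1.]])
    p=cv2.undistortPoints(np.stack([u.ravel(),v.ravel()],1)[:,None],K,np.array([c['k1'],0,0,0.]))[:,0].reshape(384,512,2)
    P=np.stack([p[...,0]*d,-p[...,1]*d,-d,np.ones_like(d)],-1)
    W=P@np.linalg.inv(np.array(c['extrinsics'])).T
    W[d==0]=np.nan
    return im,W[...,:3]
def save(im,n): cv2.imwrite('pics/'+n,cv2.cvtColor(im,cv2.COLOR_RGB2BGR))
E
python3 - <<'E'
from h import *
a,W=cloud('top'); b,V=cloud('side')
np.savez('s0.npz',a=a,W=W,b=b,V=V)
save(np.vstack([a,b])[:, :],'t0.png') if 0 else save(cv2.resize(np.hstack([a,b]),(800,300)),'t0.png')
save(a,'top0.png')
print(sensors.read_state())
E
```

```text
{'time_s': 0.1, 'joints': array([ 7.04377849e+01,  2.75455160e+01,  9.14903620e+01,  3.39683542e-04,
        6.10266910e+01, -2.67038066e+00]), 'qvel': array([ 0.09678954, -0.08604154, -0.10775637,  0.07021404,  0.0811019 ,
       -0.00457402]), 'joint_torque': array([ 7.46681271e-04, -9.52258515e+01, -4.31039035e+01, -3.11652338e-04,
        5.40658337e-03,  8.86321118e-05]), 'tool_pos': array([0.18872508, 0.62160904, 0.23074358]), 'orientation': array([-1.79937513e+02, -3.21176509e-03,  1.63107999e+02]), 'wrist_force': array([0.35994128, 0.10143581, 0.16378621]), 'ft_torque': array([ 0.06004669,  0.00735891, -0.01808808]), 'gripper_force': 0.0, 'opening': 0.9975355833195376}
```

View pics/t0.png

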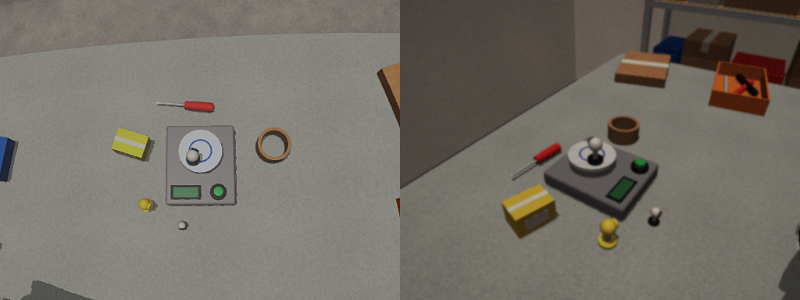

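View pics/top0.png

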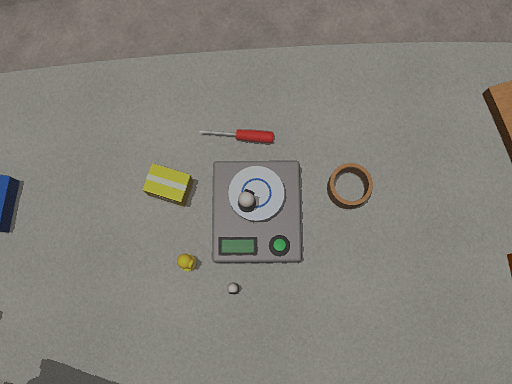

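Candidates in the top picture: the webcam on the pan (246,201), a yellow one (186,262) and a tiny white one (233,288). I choose the one on the pan, since it's the larger of the non-yellow ones. Next I'll take a close crop and measure.

```bash
cat >> h.py <<'E'
def seg(im,W,zr,f):
    i=im.astype(int);r,g,b=i[...,0],i[...,1],i[...,2]
    return W[f(r,g,b)&(W[...,2]>zr[0])&(W[...,2]<zr[1])]
def circ(P):
    c,r=cv2.minEnclosingCircle(P[:,:2].astype(np.float32)*1000); return np.round(c,1),round(r,1)
def near(P,c,r): return P[np.hypot(P[:,0]-c[0],P[:,1]-c[1])<r]
E
python3 - <<'E'
from h import *
s=np.load('s0.npz');
for im,W in((s['a'],s['W']),(s['b'],s['V'])):
    g=seg(im,W,(.05,.075),lambda r,g,b:(g>1.5*r)&(g>1.3*b)&(g>90)); print('green',len(g),np.median(g,0),circ(g))
    p=seg(im,W,(.058,.078),lambda r,g,b:(r>140)&(b>140)); 
    m=np.median(p,0); p=near(p,m,.08); print('pan',len(p),m,circ(p))
    bl=seg(im,W,(.058,.08),lambda r,g,b:(b>1.3*r)&(b>80)); bl=near(bl,m,.05);print('ring',len(bl),np.median(bl,0),circ(bl))
    k=seg(im,W,(.06,.09),lambda r,g,b:(r<60)&(g<60)&(b<60)); k=near(k,m,.055);print('foot',len(k),np.median(k,0),circ(k) if len(k) else 0)
    w=seg(im,W,(.095,.14),lambda r,g,b:r>0); w=near(w,m,.07);print('ball',len(w),w.min(0),w.max(0))
h=s['W'];q=h[(h[...,2]>.033)&(h[...,2]<.046)&(np.abs(h[...,0]-m[0])<.2)&(np.abs(h[...,1]-m[1])<.125)]
print(cv2.minAreaRect(q[:,:2].astype(np.float32)*1000))
a=cv2.resize(s['a'][150:275,170:310],(560,500),interpolation=3);b=s['b']
b=cv2.resize(b[160:300,160:360],(714,500),interpolation=3)
save(cv2.resize(np.hstack([a,b]),(800,314)),'c0.png')
E
```

```text
green 126 [0.48781978 0.01480484 0.06081973] (array([487.9,  15. ]), 12.3)
pan 1848 [0.5995179  0.04687438 0.06681782] (array([594. ,  53.7]), 56.1)
ring 140 [0.60452716 0.04223867 0.06712537] (array([593.9,  53.1]), 30.3)
foot 86 [0.56297881 0.07085222 0.07501742] (array([571.7,  72.2]), 16.9)
ball 225 [0.55870613 0.05731102 0.10982519] [0.59121525 0.08839174 0.12838078]
green 83 [0.48596284 0.013844   0.06144653] (array([485.2,  12.8]), 12.5)
pan 906 [0.598092   0.05589424 0.06749315] (array([591.8,  50.6]), 54.7)
ring 49 [0.60254403 0.05733622 0.06792933] (array([591.8,  51.7]), 29.6)
foot 250 [0.56813096 0.07762094 0.07525773] (array([587. ,  82.8]), 35.9)
ball 296 [0.55584324 0.06039327 0.09502117] [0.59052805 0.08743896 0.12760833]
((532.44384765625, 57.285797119140625), (180.10989379882812, 271.4003601074219), 86.62034606933594)
```

View pics/c0.png

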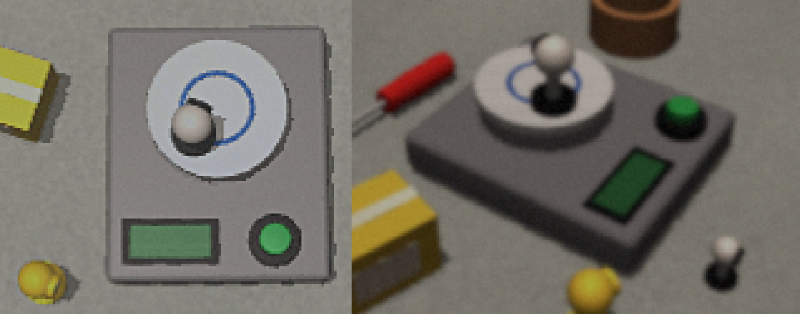

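The crop confirms it: a black foot, a white ball and a black lens. It stands on the pan lower-left of the ring. The pan centre is about (593.5, 53) mm and the foot about (574, 73), so it needs a push along (+1,-1). I'll shut the fingers and go to the far side of it, up high.

{"api": "arm_command", "payload": {
  "force": 20,
  "motion": [
    {"jaw": 0,"travel": [10,-15,0],"roll": -0.04},
    {"jaw": 0,"travel": [30,-43,0],"roll": -0.04},
    {"jaw": 0,"travel": [30,-43,0],"roll": -0.04},
    {"jaw": 0,"travel": [30,-43,0],"roll": -0.04},
    {"jaw": 0,"travel": [30,-43,0],"roll": -0.04},
    {"jaw": 0,"travel": [30,-43,0],"roll": -0.04},
    {"jaw": 0,"travel": [30,-43,0],"roll": -0.04},
    {"jaw": 0,"travel": [30,-43,0],"roll": -0.04},
    {"jaw": 0,"travel": [30,-43,0],"roll": -0.04},
    {"jaw": 0,"travel": [30,-43,0],"roll": -0.04},
    {"jaw": 0,"travel": [30,-43,0],"roll": -0.04},
    {"jaw": 0,"travel": [30,-43,0],"roll": -0.05}
  ]
}}

```text
time_s: 1.3
tool_pos: [0.5139, 0.1532, 0.2313]
orientation: [-180.0, -0.0, 134.9]
wrist_force: [1.2, 1.6, -0.7]
opening: -0.001
gripper_force: 0.0
```

{"api": "arm_command", "payload": {
  "motion": [
    {"jaw": 0,"travel": [15,-29,0]},
    {"jaw": 0,"travel": [0,0,-30]},
    {"jaw": 0,"travel": [0,0,-20]},
    {"jaw": 0,"travel": [0,0,0]},
    {"jaw": 0,"travel": [0,0,0]}
  ]
}}

```text
invalid input at $.motion[0]: expected keys jaw, travel, roll
```

```bash
python3 - <<'E'
from h import *
s=sensors.read_state();print({k:np.round(s[k],4) for k in('time_s','tool_pos','orientation','wrist_force','opening','joints')})
b,V=cloud('side');t=s['tool_pos']
q=V[(np.hypot(V[...,0]-t[0],V[...,1]-t[1])<.04)&(V[...,2]>.08)]
print(len(q),np.percentile(q,[0,2,10,50,100],axis=0).round(4) if len(q) else 0)
save(cv2.resize(b[100:300,130:400],(800,592)),'s1.png')
E
```

```text
{'time_s': np.float64(1.3), 'tool_pos': array([0.5139, 0.1532, 0.2313]), 'orientation': array([-1.799895e+02, -1.500000e-03,  1.348516e+02]), 'wrist_force': array([ 1.1581,  1.6091, -0.7157]), 'opening': np.float64(-0.0009), 'joints': array([ 1.336730e+01,  1.845090e+01,  1.063835e+02, -5.100000e-03,
        5.517530e+01, -3.148140e+01])}
8813 [[0.4741 0.1187 0.2317]
 [0.4755 0.1338 0.2464]
 [0.4807 0.1452 0.2804]
 [0.5026 0.1722 0.3488]
 [0.5493 0.1913 0.4132]]
```

View pics/s1.png

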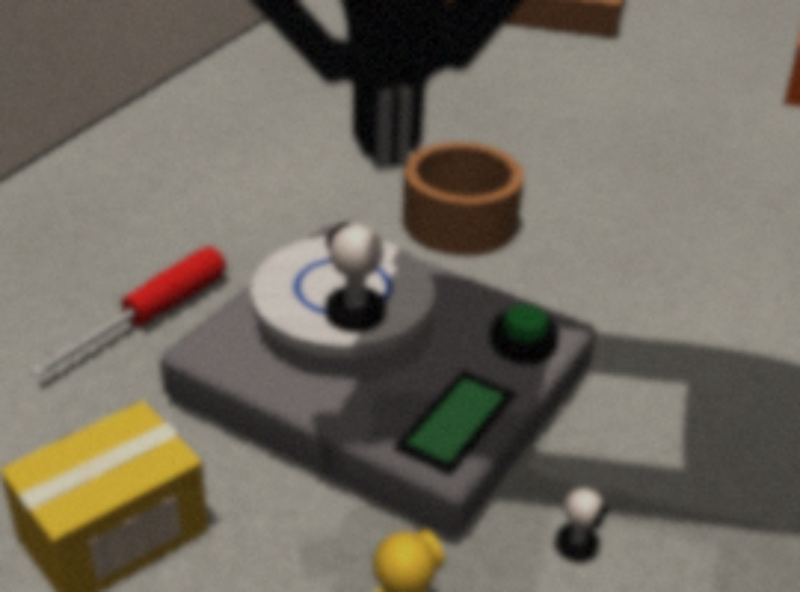

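The webcam stands upright at (355,275), the shut fingers hang at (390,150), and nothing else has been touched. The tip depth matches the TCP height.

{"api": "arm_command", "payload": {
  "motion": [
    {"jaw": 0,"travel": [15,-25,0],"roll": 0},
    {"jaw": 0,"travel": [14,-24,0],"roll": 0},
    {"jaw": 0,"travel": [0,0,-40],"roll": 0},
    {"jaw": 0,"travel": [0,0,-40],"roll": 0},
    {"jaw": 0,"travel": [0,0,-40],"roll": 0},
    {"jaw": 0,"travel": [0,0,-30],"roll": 0},
    {"jaw": 0,"travel": [0,0,-8],"roll": 0},
    {"jaw": 0,"travel": [0,0,0],"roll": 0},
    {"jaw": 0,"travel": [0,0,0],"roll": 0}
  ]
}}

```text
time_s: 2.25
tool_pos: [0.5432, 0.1069, 0.0745]
orientation: [179.9, 0.0, 135.0]
wrist_force: [1.0, -0.0, 0.7]
opening: 0.0
gripper_force: 0.0
```

```bash
cat > m.py <<'E'
from h import *
import sys
s=sensors.read_state();t=s['tool_pos'];print(s['time_s'],t.round(4),s['wrist_force'].round(2))
a,A=cloud('top');b,B=cloud('side')
c=np.array([.5935,.053]);d=np.array([.707,-.707])
for n,W in(('top',A),('side',B)):
    w=W[(W[...,2]>.098)&(W[...,2]<.132)]; w=w[(w[:,:2]-t[:2])@d>.013]; w=near(w,c,.045)
    if len(w)<9: print(n,'none');continue
    # sphere fit, fixed r 15.5 mm
    from scipy.optimize import least_squares
    f=least_squares(lambda p:np.linalg.norm(w-p,axis=1)-.0155,[w[:,0].mean(),w[:,1].mean(),.1125],loss='soft_l1',f_scale=.001)
    print(n,len(w),'ball',f.x.round(4),'off pan',((f.x[:2]-c)*1000).round(1))
q=B[(np.hypot(B[...,0]-t[0],B[...,1]-t[1])<.03)&(B[...,2]>t[2]+.002)&(B[...,2]<t[2]+.03)]
if len(q): u=(q[:,:2]-t[:2])@d; print('finger along d',np.percentile(u,[1,50,99]).round(4))
im=np.hstack([cv2.resize(a[160:230,210:300],(400,311)),cv2.resize(b[170:270,180:310],(400,311))])
save(im,sys.argv[1])
E
python3 m.py m1.png
```

```text
2.25 [0.5432 0.1069 0.0745] [ 1.04 -0.03  0.67]
top none
side 24 ball [0.572  0.0709 0.112 ] off pan [-21.5  17.9]
finger along d [-0.0123 -0.0096  0.0067]
```

View pics/m1.png

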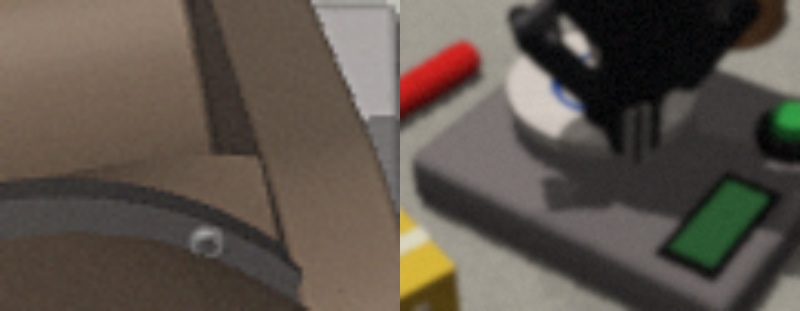

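The arm hides the webcam in this pose, so I'll refine the positions from the first pictures and push to a computed endpoint.

```bash
python3 - <<'E'
from h import *
from scipy.optimize import least_squares as L
s=np.load('s0.npz')
for im,W,c in((s['a'],s['W'],[.594,.0534]),(s['b'],s['V'],[.5918,.0512])):
    w=near(W[(W[...,2]>.099)&(W[...,2]<.132)],(.574,.073),.025)
    f=L(lambda p:np.linalg.norm(w-p,axis=1)-.0155,[.574,.073,.1125],loss='soft_l1',f_scale=.001)
    print(f.x.round(4),((f.x[:2]-c)*1000).round(1))
    bl=seg(im,W,(.058,.08),lambda r,g,b:(b>1.3*r)&(b>80)); bl=near(bl,c,.05)
    f=L(lambda p:np.hypot(*(bl[:,:2]-p).T)-.028,c,loss='soft_l1',f_scale=.001);print('ringfit',f.x.round(4))
E
```

```text
[0.5743 0.0733 0.1117] [-19.7  19.9]
ringfit [0.5936 0.0534]
[0.5718 0.0711 0.1121] [-20.   19.9]
ringfit [0.592  0.0511]
```

{"api": "arm_command", "payload": {
  "motion": [
    {"jaw": 0,"travel": [1.5,-4,-1.5],"roll": 0},
    {"jaw": 0,"travel": [1.5,-4,-1.5],"roll": 0},
    {"jaw": 0,"travel": [1,-1,0],"roll": 0},
    {"jaw": 0,"travel": [1,-1,0],"roll": 0},
    {"jaw": 0,"travel": [1,-1,0],"roll": 0},
    {"jaw": 0,"travel": [1,-1,0],"roll": 0},
    {"jaw": 0,"travel": [1,-1,0],"roll": 0},
    {"jaw": 0,"travel": [1,-1,0],"roll": 0},
    {"jaw": 0,"travel": [1,-1,0],"roll": 0},
    {"jaw": 0,"travel": [1,-1,0],"roll": 0}
  ]
}}

```text
time_s: 3.35
tool_pos: [0.5535, 0.0909, 0.0703]
orientation: [-180.0, -0.0, 135.0]
wrist_force: [-1.1, 0.2, 0.3]
opening: -0.003
gripper_force: 0.4
```

{"api": "arm_command", "payload": {
  "motion": [
    {"jaw": 0,"travel": [1,-1,0],"roll": 0},
    {"jaw": 0,"travel": [1,-1,0],"roll": 0},
    {"jaw": 0,"travel": [1,-1,0],"roll": 0},
    {"jaw": 0,"travel": [1,-1,0],"roll": 0},
    {"jaw": 0,"travel": [1,-1,0],"roll": 0},
    {"jaw": 0,"travel": [1,-1,0],"roll": 0}
  ]
}}

```text
time_s: 3.95
tool_pos: [0.5596, 0.0848, 0.0703]
orientation: [-180.0, -0.0, 135.0]
wrist_force: [0.1, 0.9, 0.8]
opening: -0.0
gripper_force: 0.3
```

{"api": "arm_command", "payload": {
  "motion": [
    {"jaw": 0,"travel": [1,-1,0],"roll": 0},
    {"jaw": 0,"travel": [1,-1,0],"roll": 0},
    {"jaw": 0,"travel": [1,-1,0],"roll": 0},
    {"jaw": 0,"travel": [1,-1,0],"roll": 0},
    {"jaw": 0,"travel": [1,-1,0],"roll": 0},
    {"jaw": 0,"travel": [1,-1,0],"roll": 0},
    {"jaw": 0,"travel": [1,-1,0],"roll": 0},
    {"jaw": 0,"travel": [1,-1,0],"roll": 0},
    {"jaw": 0,"travel": [1,-1,0],"roll": 0},
    {"jaw": 0,"travel": [0.5,-0.5,0],"roll": 0}
  ]
}}

```text
time_s: 4.95
tool_pos: [0.5692, 0.0753, 0.0703]
orientation: [180.0, 0.0, 135.0]
wrist_force: [-0.6, 0.6, 0.2]
opening: 0.004
gripper_force: 0.3
```

{"api": "arm_command", "payload": {
  "motion": [
    {"jaw": 0,"travel": [-2,2,0],"roll": 0},
    {"jaw": 0,"travel": [-8,8,0],"roll": 0},
    {"jaw": 0,"travel": [-20,20,0],"roll": 0},
    {"jaw": 0,"travel": [-10,10,20],"roll": 0},
    {"jaw": 0,"travel": [-25,40,40],"roll": 0},
    {"jaw": 0,"travel": [-25,45,40],"roll": 0},
    {"jaw": 0,"travel": [-5,45,0],"roll": 0},
    {"jaw": 0,"travel": [0,45,0],"roll": 0},
    {"jaw": 0,"travel": [0,0,0],"roll": 0},
    {"jaw": 0,"travel": [0,0,0],"roll": 0}
  ]
}}

```text
time_s: 5.95
tool_pos: [0.4835, 0.2734, 0.1532]
orientation: [-180.0, -0.0, 135.2]
wrist_force: [0.6, -0.2, 0.4]
opening: -0.0
gripper_force: 0.0
```

```bash
cat > m2.py <<'E'
from h import *
from scipy.optimize import least_squares as L
import sys
s=sensors.read_state();print(s['time_s'],s['tool_pos'].round(4),s['wrist_force'].round(2))
ims=[]
for n,c,bx in(('top',[.5936,.0534],(160,230,210,300)),('side',[.592,.0511],(170,270,180,310))):
    im,W=cloud(n); ims.append(cv2.resize(im[bx[0]:bx[1],bx[2]:bx[3]],(400,311)))
    w=near(W[(W[...,2]>.099)&(W[...,2]<.132)],c,.045)
    if len(w)<20: print(n,'none');continue
    f=L(lambda p:np.linalg.norm(w-p,axis=1)-.0155,[*np.median(w[:,:2],0),.1125],loss='soft_l1',f_scale=.001)
    print(n,len(w),f.x.round(4),'off',((f.x[:2]-c)*1000).round(1))
save(np.hstack(ims),sys.argv[1])
E
python3 m2.py m2.png
```

```text
5.95 [0.4835 0.2734 0.1532] [ 0.58 -0.24  0.39]
top 226 [0.5912 0.0562 0.1117] off [-2.4  2.8]
side none
```

View pics/m2.png

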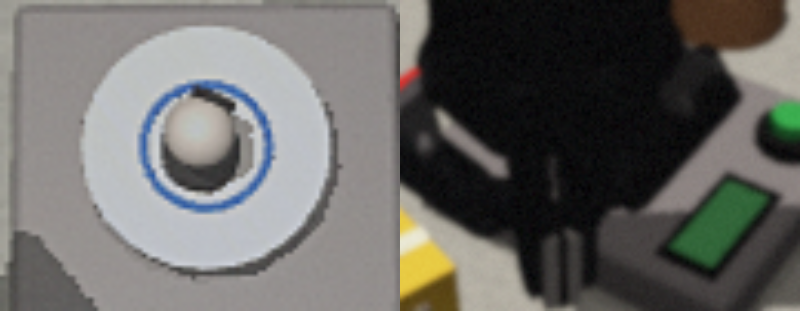

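The top view shows the foot (200,150) wholly inside the blue ring, 3.7 mm off centre, with the webcam upright. Next is the button. I'll move above it and check the height of its housing.

{"api": "arm_command", "payload": {
  "motion": [
    {"jaw": 0,"travel": [0,-35,0],"roll": 0},
    {"jaw": 0,"travel": [0,-40,0],"roll": 0},
    {"jaw": 0,"travel": [0,-40,0],"roll": 0},
    {"jaw": 0,"travel": [0,-40,0],"roll": 0},
    {"jaw": 0,"travel": [0,-40,0],"roll": 0},
    {"jaw": 0,"travel": [3,-40,0],"roll": 0},
    {"jaw": 0,"travel": [0,-24,0],"roll": 0},
    {"jaw": 0,"travel": [0,0,-30],"roll": 0},
    {"jaw": 0,"travel": [0,0,-30],"roll": 0},
    {"jaw": 0,"travel": [0,0,-15],"roll": 0},
    {"jaw": 0,"travel": [0,0,0],"roll": 0}
  ]
}}

```text
time_s: 7.15
tool_pos: [0.4857, 0.0122, 0.0766]
orientation: [-179.8, -0.2, 134.9]
wrist_force: [-0.2, 0.1, 0.7]
opening: 0.007
gripper_force: 0.0
```

```bash
python3 - <<'E'
from h import *
s=np.load('s0.npz')
for W,c in((s['W'],(.4879,.015)),(s['V'],(.4852,.0128))):
    w=W.reshape(-1,3);r=np.hypot(w[:,0]-c[0],w[:,1]-c[1])
    for k in range(8,32,3):
        z=w[(r>k/1000)&(r<(k+3)/1000)][:,2]; print(k,np.percentile(z,[50,90]).round(4),end=' ')
    print()
E
```

```text
8 [0.0608 0.063 ] 11 [0.0583 0.0617] 14 [0.0507 0.0533] 17 [0.0511 0.053 ] 20 [0.0409 0.0504] 23 [0.0389 0.0414] 26 [0.0387 0.041 ] 29 [0.0386 0.0405] 
8 [0.0614 0.0622] 11 [0.0569 0.0611] 14 [0.0517 0.0525] 17 [0.0507 0.052 ] 20 [0.0437 0.0506] 23 [0.0395 0.0404] 26 [0.0394 0.0403] 29 [0.0388 0.0403]
```

The housing top is at about 52 mm, which is below the pressed button at 56 mm, so it's clear to press.

{"api": "arm_command", "payload": {
  "motion": [
    {"jaw": 0,"travel": [0,1,-5],"roll": 0},
    {"jaw": 0,"travel": [0,0,-5],"roll": 0},
    {"jaw": 0,"travel": [0,0,-2],"roll": 0},
    {"jaw": 0,"travel": [0,0,-2],"roll": 0},
    {"jaw": 0,"travel": [0,0,-2],"roll": 0},
    {"jaw": 0,"travel": [0,0,-2],"roll": 0},
    {"jaw": 0,"travel": [0,0,0],"roll": 0}
  ]
}}

```text
time_s: 7.85
tool_pos: [0.4878, 0.0143, 0.0603]
orientation: [180.0, 0.0, 135.0]
wrist_force: [0.4, 0.8, 1.8]
opening: -0.001
gripper_force: 0.9
```

{"api": "arm_command", "payload": {
  "motion": [
    {"jaw": 0,"travel": [0,0,-1],"roll": 0},
    {"jaw": 0,"travel": [0,0,-1],"roll": 0},
    {"jaw": 0,"travel": [0,0,-1],"roll": 0},
    {"jaw": 0,"travel": [0,0,-1],"roll": 0},
    {"jaw": 0,"travel": [0,0,0],"roll": 0},
    {"jaw": 0,"travel": [0,0,0],"roll": 0}
  ]
}}

```text
time_s: 8.45
tool_pos: [0.4878, 0.0143, 0.0564]
orientation: [180.0, 0.0, 135.0]
wrist_force: [0.4, 1.2, 3.4]
opening: 0.003
gripper_force: 1.8
```

{"api": "arm_command", "payload": {
  "motion": [
    {"jaw": 0,"travel": [0,0,-0.5],"roll": 0},
    {"jaw": 0,"travel": [0,0,-0.5],"roll": 0},
    {"jaw": 0,"travel": [0,0,0],"roll": 0},
    {"jaw": 0,"travel": [0,0,0],"roll": 0}
  ]
}}

```text
time_s: 8.85
tool_pos: [0.4878, 0.0143, 0.0558]
orientation: [180.0, 0.0, 135.0]
wrist_force: [-1.3, 1.7, 15.4]
opening: -0.004
gripper_force: 8.0
```

The force jumped to 15 N, so the button is at the bottom of its travel. I'll release it and back away, then check.

{"api": "arm_command", "payload": {
  "motion": [
    {"jaw": 0,"travel": [0,0,5],"roll": 0},
    {"jaw": 0,"travel": [0,0,15],"roll": 0},
    {"jaw": 0,"travel": [0,0,40],"roll": 0},
    {"jaw": 0,"travel": [0,-10,40],"roll": 0},
    {"jaw": 0,"travel": [0,-40,20],"roll": 0},
    {"jaw": 0,"travel": [0,-40,0],"roll": 0},
    {"jaw": 0,"travel": [0,-40,0],"roll": 0},
    {"jaw": 0,"travel": [0,-40,0],"roll": 0},
    {"jaw": 0,"travel": [0,-30,0],"roll": 0},
    {"jaw": 0,"travel": [0,0,0],"roll": 0},
    {"jaw": 0,"travel": [0,0,0],"roll": 0}
  ]
}}

```text
time_s: 9.95
tool_pos: [0.487, -0.1861, 0.175]
orientation: [-180.0, -0.1, 134.9]
wrist_force: [-0.6, 0.1, -0.4]
opening: -0.002
gripper_force: 0.0
```

```bash
python3 m2.py m3.png; python3 -c "
from h import *
a,_=optics.camera('top');b,_=optics.camera('side');save(cv2.resize(np.hstack([a,b]),(800,300)),'f.png')"
```

```text
9.95 [ 0.487  -0.1861  0.175 ] [-0.56  0.14 -0.35]
top 226 [0.5913 0.056  0.1114] off [-2.3  2.6]
side 270 [0.5888 0.0537 0.112 ] off [-3.2  2.6]
```

View pics/f.png

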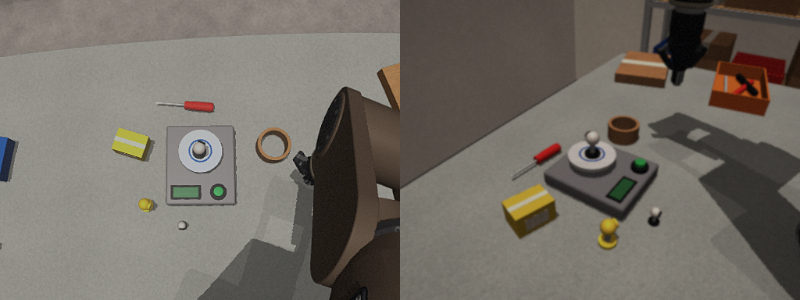

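The webcam stands inside the ring at (200,150), the button is up again at (218,191), and everything else is where it was. The arm is clear.

```bash
python3 -c "
from station import env
print(env.hand_in())"
```

```text
the job is handed in; nothing more can be done
None
```

I nudged the webcam upright into the blue ring (about 4 mm off centre, 8 mm allowed), pressed the green button fully down, left everything else untouched and handed the job in at about 10 s; the hand-in returned no verdict.

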